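# Torque the slab roller's bearing nut with a click wrench

### The arm

A 7-joint arm with a two-finger parallel gripper is mounted at the origin on the work surface. World frame = base frame: x ahead of the robot, y to its left, z up, the work surface at z = 0. Lengths are in m, angles in rad, forces in N, time in s.
With the tool pointing down it reaches from about 0.4 to 0.85 m from the base axis. Payload 4.5 kg.
Tool frame: the origin (TCP) lies on the centre line of the jaws, within the pads' length; the fingertips stand r.tcp_to_tips ahead of it and the grasp point (between the pads) lies 11 mm behind it (r.tcp_to_tips is the distance from the TCP to the fingertips, in m); y points along the fingers, x is the direction in which the jaws open and shut, and the axes are right-handed (so a half turn about y gives the same grasp; the last joint's range is limited). The gripper opens to 88 mm and grips with 3 to 60 N. Pads are 18 mm wide; open, the fingers measure 123 mm over their backs; the gripper's body (75 mm by 187 mm) begins 45 mm behind the grasp point.
Start: joints at [1.255, 0.689, -0.195, 1.565, 0.157, 0.902, -0.215], TCP at [0.214, -0.587, 0.247] pointing down, gripper open.
Joint ranges: [-3.01, 3.01], [-0.46, 2.08], [-1.47, 1.51], [0.13, 2.56], [-1, 4.14], [0.04, 2.09], [-2.66, 2.66]. Speed limits (rad/s): [2.57, 2.57, 3.14, 3.14, 3.14, 3.14, 3.14].

### API

Orientations are given as a unit quaternion [x, y, z, w].
In Python, from plant import r gives the robot as it stands. The module is installed in compiled form; this text tells all that it offers.
- The arm moves only by the shell command python3 -m inch 'ROWS' [OPENING] [FORCE]. ROWS is text: rows parted by semicolons, each of 4 numbers parted by spaces: the shift along the tool's x, y, z in mm, then the turn about the tool's y in degrees. In form: x y z spin; .... A call has 1 to 10 rows; each row is the pose to reach, as a shift and turn from the pose commanded when the call began, along the tool's axes at that moment; what a row does not reach only later rows make up. A row lasts 1/10 s, in which the tool goes at most 50 mm and 8.59 degrees, less where a joint would pass 70% of its speed; a pose out of reach is approached as far as the arm can. A call with a gripper value outside its range is refused whole. OPENING is the gripper command: -1 is shut, 1 is fully open, values between are in proportion, set as the call begins (- or left out, the last holds). The fingers move at their own pace and stop on an object; FORCE is the grip in N (left out, the last holds). Time passes only in rows, so rows that repeat a pose let the fingers close. It gives the time, the measured TCP pose, the force and the opening at its end, in the units of the state.
- r.get_state(): the state, without advancing time (a new reading comes with each control period).
- r.snapshot(name): name is "scene" or "top" or "wrist"; returns a dict with "frame" (480x640x3 uint8, red, green, blue), "intrinsics" (3x3 intrinsics, pixels), "R" (3x3) and "t" (3): a world point X has camera coordinates R X + t. Camera axes: x right, y down, z forward; pixel columns grow to the right and rows downward; lengths in m; the calibration is good to about 2 mm. The wrist camera is an equidistant fisheye: a pixel r from the principal point sees the ray r / f radians off the axis. A picture is of the moment at which its call begins. There is no depth.
- r.finish_job(): hands the job in, once; it reports no verdict.
Trained networks look in the newest picture that a camera, given by its name, has taken for a name from the list of things; names that differ only in an ending like _2 or _b are one class to them, and where a whole thing is asked for, a point or a joint stands for the part that bears it (a point fixed in the world has none). Each returns a list of dicts, best first, with "p" (0 to 1); they miss things now and then, are a little off and sometimes report something else, mostly with a low value. They report only what shows in the picture. A call takes as long as a camera call.
- r.trace(camera, name): "region" (480x640 bool, what is visible of it) and "centre" ([row, column] in pixels, amid what is visible of it).
- r.tip_of(camera, name): "centre" ([row, column] in pixels: a listed point, or the origin of a listed thing).
The state is a dict: "clock": time; "q": joint angles; "qd": joint speeds; "joint_torque": joint torques, N m; "tool_pos": TCP position; "eef_rot": TCP orientation; "contact_force": force on the tool from outside, world axes, zero at the start; "moment": the same for the moment, N m; "opening": opening from 0.0 (shut) to 1.0 (fully open).
Only numpy, scipy, OpenCV 4.12 (cv2) and the standard library are available. Lean on these libraries where they do the work, as an engineer would, in place of code of your own. Each camera call takes 0.05 s, during which the arm holds its last target.

### The job

One bearing nut of the clay slab roller is not tight yet: it is the one without the yellow paint stripe. Take the click wrench from the cork mat, gently lower its ring fully down over that nut without leaning on it, and pull the handle steadily clockwise (seen from above) until the joint behind the ring gives and the handle kinks; stop there, well before the handle comes up against its stop. Then lift the wrench off and lay it back flat on the mat, and leave the tight nut, the bottle, the bowl and the cup alone.

Things in the scene. Friction and masses are not known exactly. Their poses are not given: they have to be found in the camera images.
- roller: Clay slab roller fixed to the table: plywood bed 420 x 225 mm (top at 50 mm), two blue side frames 100 x 30 mm (tops at 125 mm, 260 mm apart along its y), 60 mm steel roller between, 112 mm handwheel outside the +y frame (top at 143 mm). Each frame carries a red bearing cap 94 x 34 x 16 mm with stud, dark washer and nut. Origin: centre of its underside, on the table.
- nut: The nut to tighten (light bearing preload): bare steel hex lock nut without paint, 36 mm across flats, 21 mm high. Origin: centre of its underside, on the washer, 154 mm above the table; z up; its x axis is the normal of a flat (flats repeat every 60 degrees). Tightens clockwise seen from above: turns stiffly at about 0.7 N m for some 11 to 35 degrees (how far is not known beforehand), then comes up solid.
- washer: Dark steel washer under that nut, 55 mm diameter, fixed. Origin: centre of its upper face. The wrench's ring comes to rest on it.
- nut_corner (a point): A point on a corner of that nut, 21 mm from its axis, 15 mm above the washer.
- cap_done: The other red bearing cap, on the other frame (which frame is which varies). Its nut, of the same size and height, is already tight and carries a broad yellow paint stripe across cap, washer and nut, and a yellow stud end. Origin: centre of the cap's underside, 125 mm above the table. Leave alone.
- mat: Cork mat fixed on the table, 340 x 130 x 4 mm (x, y, z). Origin: centre of its underside, on the table.
- wrench: Ring head of the loose click wrench (about 0.43 kg in all). Origin: centre of the ring's hole, at the underside; z up as it lies; handle towards -x. Ring 53 mm across, 16 mm thick; hexagonal hole right through, 38.2 mm across flats, flats' normals along x and every 60 degrees. Flat underneath, 229 mm from ring centre to handle end; balances about 90 mm behind the ring centre.
- grip (a point): Middle of the black handle grip, 155 mm behind the ring centre and 115 mm behind the joint, 12 mm above the underside. Grip: 120 mm long, 26 mm wide, 24 mm high. In wrench's frame this point has y = 0 while the wrench is straight and moves to +y as it kinks: 12 mm at 6 degrees, 30 mm at 15 degrees, 36 mm at the stop.
- handle_end (a point): End of the handle, 229 mm behind the ring centre, 12 mm above the underside.
- bottle: Steel drinking bottle, 68 mm diameter, 190 mm high, standing on the table. Origin: centre of its underside. Bystander.
- bowl: Purple plastic bowl, 110 mm across, 55 mm high, on the table. Origin: centre of its underside. Bystander.
- cup: Orange plastic cup, 72 mm across, 80 mm high, on the table. Origin: centre of its underside. Bystander.
- nut_top (a point): Top centre of that nut, 21 mm above the washer. The hex part is 15 mm high; above it a collar tapers from 36 to 28 mm over 6 mm. The stud, 23 mm in diameter, stands 6 mm higher still.
- break_joint (a point): The breakaway joint, vertical axis, 40 mm behind the ring centre. It holds the handle straight until its moment reaches about 1.1 N m (10 N sideways at the middle of the grip, 1.5 N m at the nut); then the handle kinks clockwise against a nearly constant spring, to a hard stop at 18 degrees. Let go, it straightens by itself.

How it is judged:
By the outcome, as a careful person would: the job done as asked, in the order asked, and still so for the second after the job is handed in, with the robot touching nothing.
It also fails if it takes over 67 s, if anything falls off the work surface, if the arm or the gripper's body presses on something with over 40 N, if the wrist force passes 120 N, or if a joint passes its speed limit or range.

## Working session

There is one attempt and no reset: what is moved stays moved. The work goes in short steps, Python scripts to look and compute and a shell command to move; the robot and the scene stay as the last step left them, time stands still between calls to the robot, and variables do not carry over. Pictures are saved under pics/ and viewed, and the job is handed in when it is done.

```bash
mkdir -p pics; ls
cat > h.py <<'E'
from plant import r
import numpy as np, cv2
from scipy.spatial.transform import Rotation as Rn
def snap(c,name):
    s=r.snapshot(c); cv2.imwrite(f'pics/{name}.png',s['frame'][:,:,::-1]); return s
def ray(s,rc,cam):
    K=np.array(s['intrinsics']);R=np.array(s['R']);t=np.array(s['t'])
    u=(rc[1]-K[0,2])/K[0,0];v=(rc[0]-K[1,2])/K[1,1]
    if cam=='wrist':
        th=np.hypot(u,v); d=np.array([u/th*np.sin(th),v/th*np.sin(th),np.cos(th)]) if th>0 else np.array([0,0,1.])
    else: d=np.array([u,v,1.])
    return -R.T@t, R.T@d
def atz(s,rc,cam,z):
    o,d=ray(s,rc,cam); return o+d*(z-o[2])/d[2]
def proj(s,X,cam):
    K=np.array(s['intrinsics']);c=np.array(s['R'])@np.array(X)+np.array(s['t'])
    if cam=='wrist':
        rr=np.hypot(c[0],c[1]);th=np.arctan2(rr,c[2]);p=c[:2]/rr*th
    else:p=c[:2]/c[2]
    return K[1,1]*p[1]+K[1,2],K[0,0]*p[0]+K[0,2]
def st():
    s=r.get_state()
    print('t',round(s['clock'],2),'pos',np.round(s['tool_pos'],4),'F',np.round(s['contact_force'],1),'M',np.round(s['moment'],2),'op',round(s['opening'],3))
    Rm=Rn.from_quat(s['eef_rot']).as_matrix(); print(np.round(Rm,3).tolist()); return s,Rm
E
python3 - <<'E'
from h import *
s,_=st(); print(np.round(s['q'],3),r.tcp_to_tips)
Z=dict(nut=.154,washer=.154,nut_top=.175,nut_corner=.169,cap_done=.125,mat=0,wrench=.004,grip=.016,handle_end=.016,break_joint=.016,bottle=0,bowl=0,cup=0,roller=0)
for c in ['top','scene','wrist']:
    S=snap(c,c+'0')
    for n in Z:
        for d in r.tip_of(c,n)[:2]:
            print(c,n,round(d['p'],2),np.round(d['centre'],1),np.round(atz(S,d['centre'],c,Z[n])[:2],4))
E
```

```text
pics
t 0.0 pos [ 0.2139 -0.5866  0.2459] F [-0.1 -0.3  0.7] M [ 0.01  0.02 -0.03] op 0.996
[[0.343, -0.001, 0.939], [-0.939, 0.002, 0.343], [-0.002, -1.0, -0.0]]
[ 1.255  0.69  -0.194  1.566  0.157  0.902 -0.215] 0.008
top nut 0.56 [198.  260.3] [0.6314 0.1706]
top washer 0.65 [195.4 256.2] [0.6374 0.1801]
top nut_top 0.63 [196.1 257.8] [0.6292 0.1737]
top nut_corner 0.5 [215.7 316.1] [0.5877 0.0435]
top nut_corner 0.49 [197.5 250.4] [0.6275 0.1909]
top cap_done 0.84 [197.  372.8] [ 0.6468 -0.0862]
top cap_done 0.59 [223.9 458.2] [ 0.5855 -0.2812]
top mat 0.59 [262.7 469.5] [ 0.5197 -0.3371]
top wrench 0.94 [221.6 459.4] [ 0.6238 -0.315 ]
top grip 0.71 [279.6 473.7] [ 0.4748 -0.3412]
top grip 0.21 [196.4 259.5] [0.6786 0.1896]
top handle_end 0.83 [309.3 482.9] [ 0.4028 -0.3602]
top handle_end 0.4 [197.1 253.2] [0.6765 0.2054]
top break_joint 0.76 [235.5 464.6] [ 0.5851 -0.3235]
top break_joint 0.2 [195.5 257.6] [0.6809 0.1944]
top bottle 0.97 [308.3 146.6] [0.3938 0.4563]
top bowl 0.84 [199.2 168.6] [0.6727 0.4234]
top cup 0.69 [267.2 181.6] [0.4971 0.3778]
top roller 0.76 [211.7 318. ] [0.6454 0.0414]
scene nut 0.72 [287.1 374.4] [0.6255 0.1766]
scene washer 0.45 [289.9 371.4] [0.6353 0.1708]
scene washer 0.43 [287.4 372.3] [0.6276 0.1717]
scene nut_top 0.58 [283.7 375.6] [0.6283 0.1782]
scene nut_corner 0.73 [287.7 377.8] [0.6346 0.1853]
scene cap_done 0.95 [276.4 270.3] [ 0.6392 -0.0909]
scene mat 0.82 [250.2 198.6] [ 0.526  -0.3521]
scene wrench 0.8 [275.1 197. ] [ 0.6115 -0.3236]
scene grip 0.8 [235.1 206.9] [ 0.4784 -0.3413]
scene grip 0.58 [283.3 378. ] [0.5239 0.1817]
scene handle_end 0.65 [213.9 214.3] [ 0.3964 -0.3479]
scene break_joint 0.95 [265.3 200.3] [ 0.5848 -0.3217]
scene bottle 0.98 [270.  475.7] [0.4016 0.4491]
scene bowl 0.64 [353.4 458.8] [0.6761 0.4235]
scene cup 0.85 [297.6 450.1] [0.5121 0.3855]
scene roller 0.72 [311.3 321.8] [0.6392 0.0473]
```

View pics/top0.png

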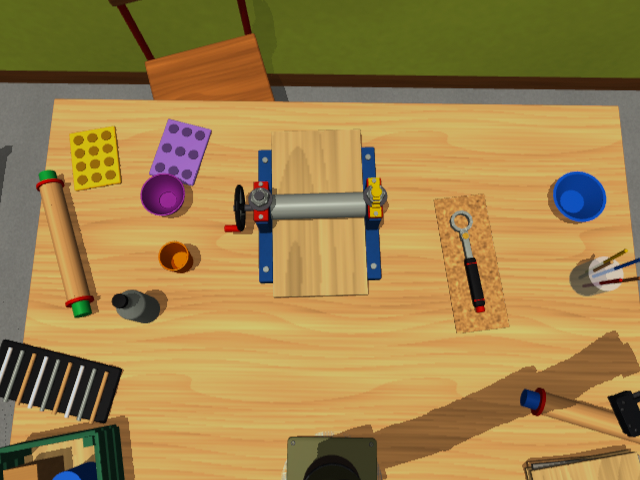

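View pics/scene0.png

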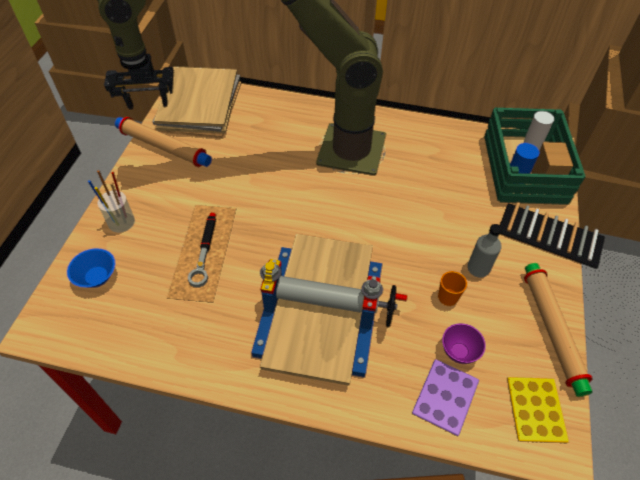

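View pics/wrist0.png

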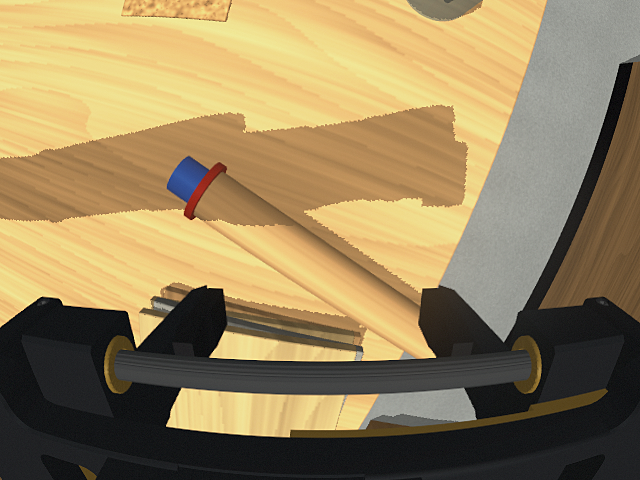

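The loose nut is on the +y frame at about (0.63, 0.174); the striped one is at pixel (375,195) in the top view. The wrench has its ring at (460,222) and its handle end at (482,309). I'll move above the wrench and look again with the wrist camera.

```bash
python3 -m inch '-137 46 354 10;-137 46 354 10;-137 46 354 10;-137 46 354 10;-137 46 354 10;-137 46 354 10;-137 46 354 10;-137 46 354 10;-137 46 354 10;-137 46 354 10' 1
python3 - <<'E'
from h import *
s,_=st(); print(np.round(s['q'],3))
Z=dict(mat=0,wrench=.004,grip=.016,handle_end=.016,break_joint=.016)
for c in ['wrist']:
    S=snap(c,c+'1')
    for n in Z:
        for d in r.tip_of(c,n)[:2]:
            print(c,n,round(d['p'],2),np.round(d['centre'],1),np.round(atz(S,d['centre'],c,Z[n])[:2],4))
    print(S['R'],-S['R'].T@S['t'])
E
```

```text
clock: 3.25
tool_pos: [0.5001, -0.3366, 0.2006]
eef_rot: [0.542, -0.454, 0.454, -0.542]
contact_force: [0.1, -0.9, 0.1]
opening: 0.999
t 3.25 pos [ 0.5001 -0.3366  0.2006] F [ 0.1 -0.9  0.1] M [-0.01  0.05 -0.02] op 0.999
[[0.176, -0.001, 0.984], [-0.984, -0.0, 0.176], [0.0, -1.0, -0.001]]
[ 0.566  0.713 -0.088  1.685  0.085  0.748 -0.957]
wrist mat 0.56 [187.4 325.3] [ 0.523  -0.3355]
wrist handle_end 0.63 [319.2 319.5] [ 0.3961 -0.3527]
wrist break_joint 0.59 [119.8 324.3] [ 0.5836 -0.3236]
[[ 1.76486600e-01 -9.84302921e-01  4.90191086e-04]
 [-9.40109263e-01 -1.68415037e-01  2.96362866e-01]
 [-2.91628279e-01 -5.27649077e-02 -9.55075291e-01]] [ 0.5763095  -0.32304812  0.33888634]
```

View pics/wrist1.png

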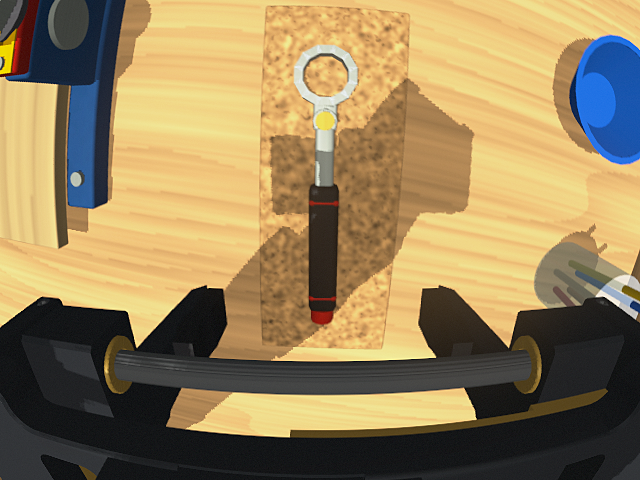

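Run:
```python
from h import *
S=snap('wrist','wrist1b')
P=lambda rc,z:atz(S,rc,'wrist',z)[:2]
a=P((77,326),.020);b=P((120.5,324.5),.022);c=P((186,323.5),.028);d=P((308,322),.028);e=P((319,321),.016)
for n,v in zip('ring joint g0 g1 end'.split(),(a,b,c,d,e)): print(n,np.round(v,4))
for v in (b,d): 
  w=a-v; print(np.hypot(*w),np.degrees(np.arctan2(w[1],w[0])))
print(np.round(r.get_state()['tool_pos'],4))
```

```text
ring [ 0.619  -0.3209]
joint [ 0.5817 -0.3261]
g0 [ 0.527  -0.3349]
g1 [ 0.4137 -0.3533]
end [ 0.3951 -0.3556]
0.03770926896076944 8.002418285002813
0.20788317523515837 8.983694931070696
[ 0.499  -0.3382  0.2009]
```

```bash
python3 -m inch '2.5 50 -3 1;2.5 95 -3 1;2.5 135 -3 1;2.5 160 -3 1;2.5 175 -3 1;2.5 182 -3 1;2.5 186 -3 1;2.5 186 -3 1' 1
python3 - <<'E'
from h import *
s,_=st()
snap('wrist','wrist2')
E
python3 -m inch '0 0 0 0;0 0 0 0;0 0 0 0;0 0 0 0;0 0 0 0;0 0 0 0;0 0 0 0;0 0 0 0' -1 50
python3 - <<'E'
from h import *
s,_=st()
snap('wrist','wrist3')
E
```

```text
clock: 4.4
tool_pos: [0.4978, -0.3406, 0.0154]
eef_rot: [-0.538, 0.459, -0.46, 0.538]
contact_force: [0.4, 0.6, 0.3]
opening: 0.995
t 4.4 pos [ 0.4978 -0.3406  0.0154] F [0.4 0.6 0.3] M [ 0.02 -0.05  0.02] op 0.995
[[0.157, 0.001, 0.988], [-0.988, -0.001, 0.157], [0.001, -1.0, 0.001]]
clock: 5.25
tool_pos: [0.4971, -0.3395, 0.0146]
eef_rot: [-0.538, 0.459, -0.459, 0.538]
contact_force: [-1.4, 2.3, 2.2]
opening: 0.299
t 5.25 pos [ 0.4971 -0.3395  0.0146] F [-1.4  2.3  2.2] M [0.54 0.19 0.04] op 0.299
[[0.157, -0.001, 0.988], [-0.988, 0.001, 0.157], [-0.001, -1.0, -0.001]]
```

View pics/wrist3.png

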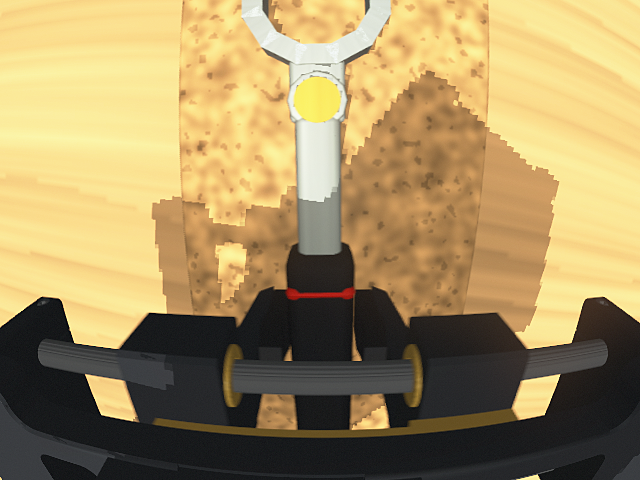

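```bash
python3 -m inch '0 -15 0 0;0 -45 0 0;0 -85 0 0;0 -125 0 0;0 -165 0 0;-10 -205 5 -1;-30 -235 15 -3;-60 -255 30 -6;-95 -265 48 -10;-130 -265 66 -14' -1 60
python3 - <<'E'
from h import *
s,_=st()
S=snap('scene','scene4')
E
python3 -m inch '-35 0 18 -4;-70 0 35 -8;-105 0 53 -12;-140 0 71 -16;-175 0 88 -20;-205 0 104 -23;-230 0 116 -26;-245 0 123 -27;-245 0 124 -27;-245 0 124 -27'
```

```text
clock: 6.3
tool_pos: [0.5424, -0.2007, 0.2821]
eef_rot: [-0.59, 0.388, -0.391, 0.59]
contact_force: [1.3, -0.0, -4.4]
opening: 0.291
t 6.3 pos [ 0.5424 -0.2007  0.2821] F [ 1.3 -0.  -4.4] M [-0.01  0.07  0.01] op 0.291
[[0.393, 0.003, 0.92], [-0.92, -0.002, 0.393], [0.003, -1.0, 0.002]]
clock: 7.35
tool_pos: [0.5601, 0.0708, 0.2796]
eef_rot: [0.665, -0.242, 0.242, -0.664]
contact_force: [0.6, -1.4, -4.6]
opening: 0.288
```

```bash
python3 -m inch '25 0 15 0;50 0 30 0;58 0 34 0;58 0 34 0;58 0 34 0'
python3 - <<'E'
from h import *
s,_=st()
Z=dict(nut=.154,washer=.154,nut_top=.175,nut_corner=.169,wrench=.26,break_joint=.27)
for c in ['wrist','top']:
    S=snap(c,c+'5')
    for n in Z:
        for d in r.tip_of(c,n)[:2]:
            print(c,n,round(d['p'],2),np.round(d['centre'],1),np.round(atz(S,d['centre'],c,Z[n])[:2],4))
E
```

```text
clock: 7.85
tool_pos: [0.6253, 0.0602, 0.2793]
eef_rot: [0.665, -0.243, 0.242, -0.664]
contact_force: [1.1, -0.1, -4.9]
opening: 0.292
t 7.85 pos [0.6253 0.0602 0.2793] F [ 1.1 -0.1 -4.9] M [-0.14  0.13  0.02] op 0.292
[[0.765, -0.002, 0.644], [-0.644, -0.001, 0.765], [-0.001, -1.0, -0.002]]
wrist nut 0.61 [116.5 229. ] [0.6308 0.169 ]
wrist nut_top 0.84 [115.3 220.8] [0.6308 0.1695]
wrist nut_corner 0.96 [103.9 195.1] [0.6215 0.1896]
wrist break_joint 0.73 [369.  325.5] [0.6045 0.0322]
wrist break_joint 0.63 [102.9 318.8] [0.6806 0.1274]
top nut 0.57 [199.9 258.3] [0.6268 0.1749]
top nut_top 0.43 [196.7 259.9] [0.6278 0.169 ]
top nut_top 0.34 [198.5 374.9] [ 0.6275 -0.0862]
top nut_corner 0.65 [199.5 249.9] [0.6229 0.1918]
top wrench 0.58 [146.2 255.9] [0.7118 0.1714]
top break_joint 0.89 [155.7 273.4] [0.6872 0.1329]
top break_joint 0.58 [262.4 471.4] [ 0.4682 -0.2678]
```

View pics/wrist5.png

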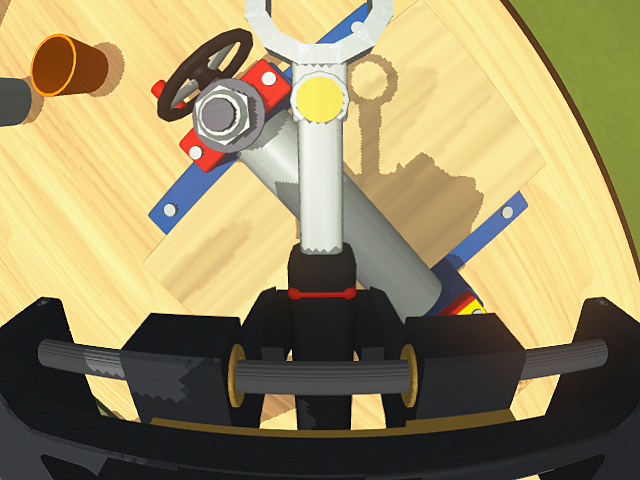

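Run:
```python
import cv2
a=cv2.imread('pics/wrist5.png')[70:165,170:290]
cv2.imwrite('pics/z5.png',cv2.resize(a,None,fx=6,fy=6,interpolation=cv2.INTER_CUBIC))
```

```text
(no output)
```

View pics/z5.png

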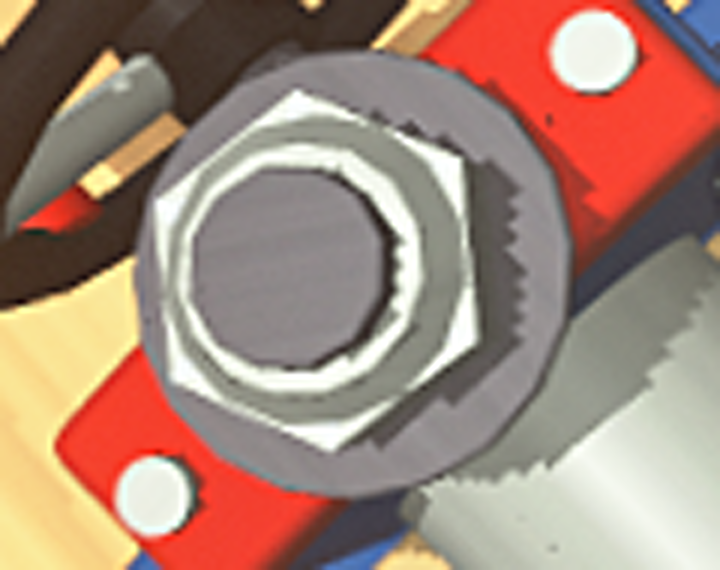

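Run:
```python
from h import *
S=snap('wrist','wrist5b')
C=[(298,92),(462,155),(478,345),(332,450),(172,382),(155,203)]
W=np.array([atz(S,(70+(y-2.5)/6,170+(x-2.5)/6),'wrist',.169)[:2] for x,y in C])
c=W.mean(0);d=W-c
print(np.round(W,4).tolist(),c,np.round(np.hypot(*d.T)*1e3,1))
a=np.degrees(np.arctan2(d[:,1],d[:,0]));print(np.round(a,1),np.round((a-30)%60,1))
# washer: left 137, right 572 , top 50, bottom 495
w=[atz(S,(70+(y-2.5)/6,170+(x-2.5)/6),'wrist',.154)[:2] for x,y in [(136,275),(572,270),(355,50),(345,496)]]
print('washer',(w[0]+w[1])/2,(w[2]+w[3])/2,np.hypot(*(w[0]-w[1])),np.hypot(*(w[2]-w[3])))
w=[atz(S,(70+(y-2.5)/6,170+(x-2.5)/6),'wrist',.181)[:2] for x,y in [(190,268),(385,268),(290,168),(290,368)]]
print('stud',(w[0]+w[1])/2,(w[2]+w[3])/2,np.hypot(*(w[0]-w[1])),np.hypot(*(w[2]-w[3])))
s,_=st()
# ring estimate in picture: inner edge bottom & joint
for n,rc,z in [('joint',(99.5,320),.2865)]:
    p=atz(S,rc,'wrist',z); R=_; print(n,p, R.T@(p-s['tool_pos']))
```

```text
[[0.6437, 0.1889], [0.6528, 0.1703], [0.6401, 0.1528], [0.6197, 0.1552], [0.6108, 0.1742], [0.6231, 0.1912]] [0.63168885 0.17210561] [20.7 21.2 21.1 20.7 21.  20.9]
[  54.4   -4.8  -66.6 -125.5  174.3  114.3] [24.4 25.2 23.4 24.5 24.3 24.3]
washer [0.6321788 0.1722235] [0.63195142 0.17208097] 0.05412234277418047 0.05413830688337902
stud [0.63180057 0.1719461 ] [0.6320452  0.17166677] 0.02201911889162072 0.0218546238108943
t 8.6 pos [0.6265 0.0614 0.2797] F [-0.1  0.3 -4.7] M [-0.18  0.05  0.03] op 0.287
[[0.767, -0.0, 0.642], [-0.642, -0.0, 0.767], [0.0, -1.0, -0.0]]
joint [0.6822779  0.12860297 0.2865    ] [-0.00041912 -0.00684598  0.08728465]
```

Run:
```python
import cv2
a=cv2.imread('pics/wrist5b.png')[0:130,230:410]
cv2.imwrite('pics/z6.png',cv2.resize(a,None,fx=4,fy=4,interpolation=cv2.INTER_CUBIC))
```

```text
(no output)
```

View pics/z6.png

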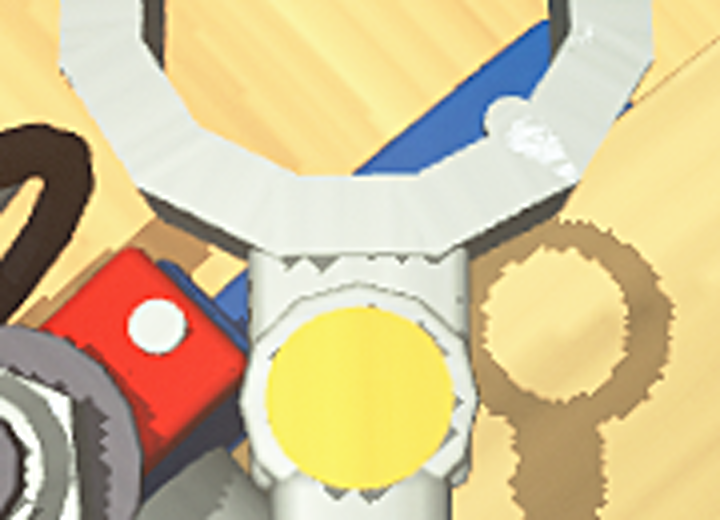

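Run:
```python
from h import *
S=snap('wrist','wrist6')
s,R=st()
P=lambda row,col,h:(R.T@(atz(S,(row,col),'wrist',s['tool_pos'][2]+h)-s['tool_pos']))*1e3
for n,row,col,off in [('inner',43.6,319.9,19.1),('outer',63.6,319.9,26),('sideL',15,245.5,0),('sideR',15,392.5,0)]:
    for h in (.0034,.0054,.0074): p=P(row,col,h); print(n,h,np.round(p,1),round(p[2]+off,1))
for h in (.0054,.0074,.0094): print('joint',h,P(99.2,320,h))
for h in (-.0106,.0134): print('redband',h,P(294,321,h))
```

```text
t 8.65 pos [0.6266 0.0615 0.2797] F [-0.3 -0.2 -4. ] M [-0.12  0.08  0.07] op 0.288
[[0.767, -0.0, 0.642], [-0.642, -0.0, 0.767], [0.0, -1.0, -0.0]]
inner 0.0034 [ -0.5  -3.4 108.3] 127.4
inner 0.0054 [ -0.4  -5.4 107.9] 127.0
inner 0.0074 [ -0.4  -7.4 107.4] 126.5
outer 0.0034 [ -0.5  -3.4 100.8] 126.8
outer 0.0054 [ -0.4  -5.4 100.4] 126.4
outer 0.0074 [ -0.4  -7.4 100.1] 126.1
sideL 0.0034 [-27.5  -3.4 120.7] 120.7
sideL 0.0054 [-27.1  -5.4 120. ] 120.0
sideL 0.0074 [-26.6  -7.4 119.4] 119.4
sideR 0.0034 [ 25.8  -3.4 120.5] 120.5
sideR 0.0054 [ 25.4  -5.4 119.9] 119.9
sideR 0.0074 [ 25.1  -7.4 119.2] 119.2
joint 0.0054 [-0.40769307 -5.40371323 87.46577444]
joint 0.0074 [-0.39768574 -7.40370636 87.31110548]
joint 0.0094 [-0.38767841 -9.40369949 87.15643653]
redband -0.0106 [-0.13984051 10.59975062  5.7878814 ]
redband 0.0134 [ -0.07581139 -13.40073397  17.29196551]
```

```bash
python3 -m inch '1 0 -4 -8;2 0 -8 -16;4 0 -12 -24;5 0 -15 -31;5 10 -15.4 -34.2;5 30 -15.4 -34.2;5 50 -15.4 -34.2;5 65 -15.4 -34.2;5 65 -15.4 -34.2;5 65 -15.4 -34.2'
cat > look.py <<'E'
from h import *
import sys
n=sys.argv[1]
ps=[];Rs=[]
for i in range(5):
    S=snap('wrist',n); s=r.get_state(); ps.append(s['tool_pos']);Rs.append(s['eef_rot'])
T=snap('top',n+'t');G=snap('scene',n+'s')
s,R=st()
R=Rn.from_quat(Rs).mean().as_matrix();p=np.mean(ps,0)
print('mean',np.round(p,4),'yaw',np.degrees(np.arctan2(R[1,2],R[0,2])),'ring',np.round(p+R@[-.0006,.0106,.1268],4),'tilt',np.round(R[2],3),'q7',s['q'][6])
im=cv2.imread(f'pics/{n}.png')[0:200,220:420]
for q,(S_,c) in {'t':(T,'top'),'s':(G,'scene')}.items():
    rr,cc=map(int,proj(S_,[.632,.172,.17],c))
    a=cv2.imread(f'pics/{n}{q}.png')[rr-33:rr+33,cc-33:cc+33]; im=np.hstack([im,cv2.resize(a,(200,200),interpolation=cv2.INTER_CUBIC)])
cv2.imwrite(f'pics/{n}z.png',cv2.resize(im,(798,266),interpolation=cv2.INTER_CUBIC))
E
python3 look.py a1
```

```text
clock: 9.65
tool_pos: [0.6209, 0.0464, 0.215]
eef_rot: [-0.706, 0.035, -0.036, 0.706]
contact_force: [0.1, -0.2, -3.9]
opening: 0.29
t 10.0 pos [0.6208 0.0465 0.2153] F [-0.7 -0.1 -4.4] M [-0.2  -0.09  0.03] op 0.291
[[0.995, 0.001, 0.1], [-0.1, 0.0, 0.995], [0.001, -1.0, 0.0]]
mean [0.6212 0.0466 0.2158] yaw 84.23278452825247 ring [0.6334 0.1728 0.2052] tilt [ 0.002 -1.     0.001] q7 -0.571991727005388
```

View pics/a1z.png

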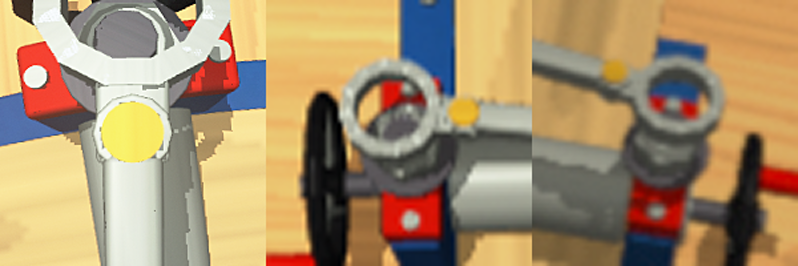

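View pics/a1.png

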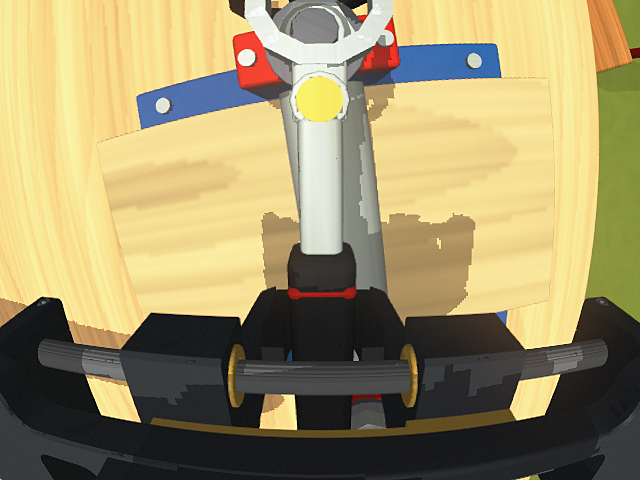

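```bash
python3 -m inch '-1.3 8 -0.9 0;-1.3 16 -0.9 0;-1.3 19 -0.9 0;-1.3 19 -0.9 0;-1.3 19 -0.9 0' 
python3 look.py a2
python3 - <<'E'
import cv2
a=cv2.imread('pics/a2.png')[0:100,240:400]
cv2.imwrite('pics/a2y.png',cv2.resize(a,None,fx=5,fy=5,interpolation=cv2.INTER_CUBIC))
E
```

```text
clock: 10.5
tool_pos: [0.6192, 0.0458, 0.1956]
eef_rot: [-0.706, 0.036, -0.035, 0.706]
contact_force: [1.0, -0.7, -3.9]
opening: 0.291
t 10.85 pos [0.6192 0.0457 0.1959] F [-0.6  0.3 -4.4] M [-0.17 -0.07  0.05] op 0.282
[[0.995, 0.0, 0.1], [-0.1, -0.0, 0.995], [0.0, -1.0, -0.0]]
mean [0.6193 0.0457 0.1959] yaw 84.24108443899223 ring [0.6315 0.172  0.1853] tilt [ 0.001 -1.     0.   ] q7 -0.5842177456283548
```

View pics/a2z.png

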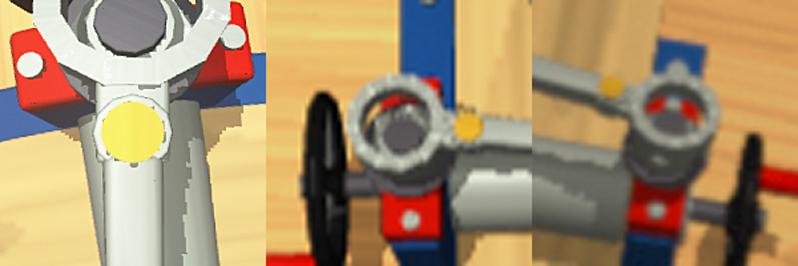

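View pics/a2y.png

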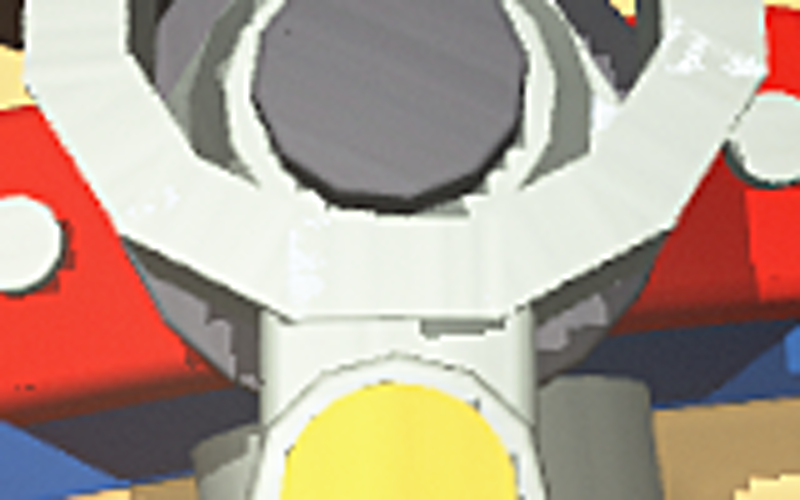

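Run:
```python
from h import *
S=snap('wrist','a3'); s,R=st(); p0=np.array([.6193,.0457,.1959])
P=lambda row,col,z:(R.T@(atz(S,(row,col),'wrist',z)-p0))*1e3
f=lambda x,y,z:P((y-2)/5,240+(x-2)/5,z)
print('stud bottom',f(390,200,.181)+[0,0,11.5],'L',f(254,90,.181),'R',f(526,85,.181))
print('stud top edge @y0 at x 293,487', f(293,0,.181),f(492,0,.181))
print('ring inner',f(400,213,.2013)+[0,0,19.1],'outerL',f(27,70,.2013),'R',f(767,70,.2013))
```

```text
t 10.9 pos [0.6192 0.0456 0.1959] F [-0.1 -0.4 -3.8] M [-0.19 -0.09  0.03] op 0.292
[[0.995, 0.0, 0.1], [-0.1, -0.0, 0.995], [0.0, -1.0, -0.0]]
stud bottom [ -1.44247865  14.89376579 125.44893331] L [-12.52335874  14.88997174 123.91542534] R [  9.59956678  14.89651447 124.26894615]
stud top edge @y0 at x 293,487 [ -9.39960893  14.89048244 132.07200829] [  6.86399255  14.89530906 132.0030948 ]
ring inner [ -0.51611425  -5.40566052 127.16445269] outerL [-27.20790823  -5.41419794 120.26438482] R [ 25.65770206  -5.39851213 120.10632071]
```

```bash
python3 -m inch '-0.6 4 -1.2 0;-0.6 8 -1.2 0;-0.6 8 -1.2 0;-0.6 8 -1.2 0' 
python3 look.py a4
python3 - <<'E'
import cv2
a=cv2.imread('pics/a4.png')[0:100,240:400]
cv2.imwrite('pics/a4y.png',cv2.resize(a,None,fx=5,fy=5,interpolation=cv2.INTER_CUBIC))
E
```

```text
clock: 11.3
tool_pos: [0.6182, 0.0445, 0.1874]
eef_rot: [0.706, -0.036, 0.035, -0.706]
contact_force: [-0.4, 0.1, -4.4]
opening: 0.291
t 11.65 pos [0.6185 0.0445 0.1878] F [ 0.6  0.8 -3.9] M [-0.23 -0.06 -0.  ] op 0.285
[[0.995, 0.0, 0.1], [-0.1, -0.0, 0.995], [0.0, -1.0, -0.0]]
mean [0.6185 0.0446 0.1878] yaw 84.24486557610877 ring [0.6306 0.1708 0.1772] tilt [ 0. -1.  0.] q7 -0.5883066351442258
```

View pics/a4z.png

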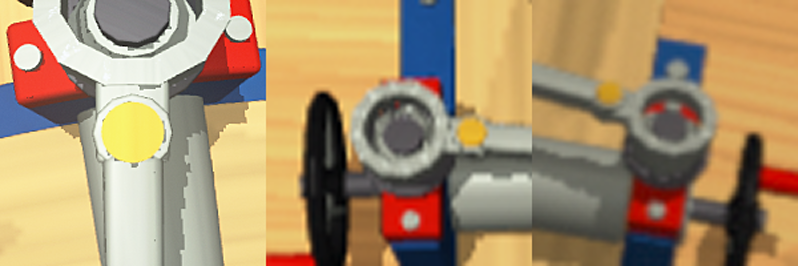

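View pics/a4y.png

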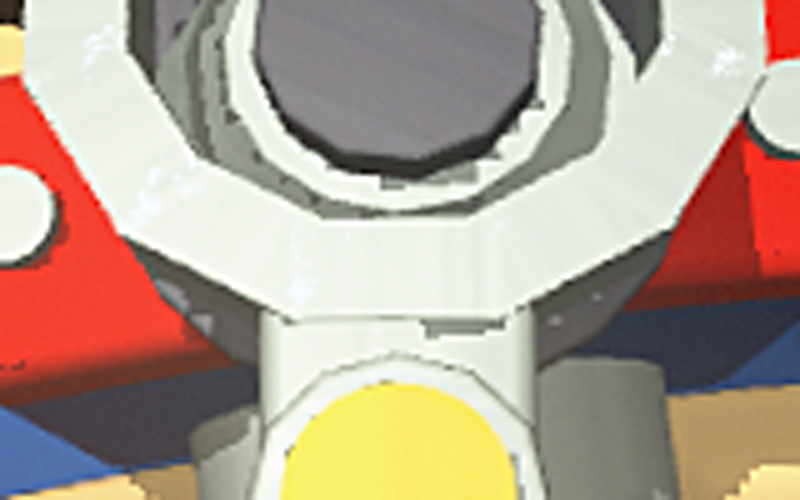

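Run:
```python
from h import *
S=snap('wrist','a5'); s,R=st(); p0=np.array([.6185,.0446,.1878])
P=lambda row,col,z:(R.T@(atz(S,(row,col),'wrist',z)-p0))*1e3
f=lambda x,y,z:np.round(P((y-2)/5,240+(x-2)/5,z),2)
print('stud bottom',f(400,164,.181)+[0,0,11.3],'L',f(258,40,.181),'R',f(543,40,.181))
print('chord y0', f(270,0,.181),f(535,0,.181))
print('collar bottom edge',f(398,209,.175)+[0,0,14])
print('ring inner',f(400,216,.1932)+[0,0,19.1],'outerL',f(27,70,.1932),'R',f(767,70,.1932))
# network / fit in top and scene: threshold-free; project expected
for c in('top','scene'):
    T=snap(c,'a5'+c); print(c,np.round(proj(T,[.632,.172,.181],c),1),np.round(proj(T,[.6306,.1708,.193],c),1))
    im=cv2.imread(f'pics/a5{c}.png'); rr,cc=map(int,proj(T,[.632,.172,.181],c)); a=im[rr-25:rr+25,cc-35:cc+35]
    print(rr-25,cc-35); cv2.imwrite(f'pics/a5{c}z.png',cv2.resize(a,None,fx=11,fy=11,interpolation=cv2.INTER_CUBIC))
```

```text
t 11.7 pos [0.6184 0.0446 0.1878] F [-0.2 -0.1 -4.9] M [-0.19 -0.05  0.01] op 0.29
[[0.995, 0.0, 0.1], [-0.1, -0.0, 0.995], [0.0, -1.0, -0.0]]
stud bottom [ -0.54   6.8  126.27] L [-11.53   6.8  125.73] R [ 10.5    6.8  125.68]
chord y0 [-10.63   6.8  129.21] [  9.9    6.8  129.17]
collar bottom edge [ -0.73  12.8  126.65]
ring inner [ -0.46  -5.4  126.93] outerL [-27.16  -5.41 120.26] R [ 25.71  -5.4  120.1 ]
top [194.1 258.3] [193.  258.2]
169 223
scene [283.1 373.1] [279.9 373.1]
258 338
```

View pics/a5topz.png

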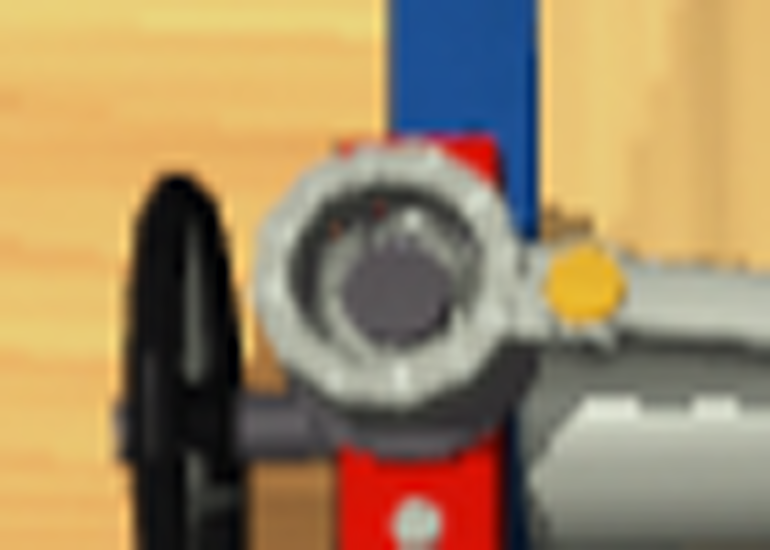

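View pics/a5scenez.png

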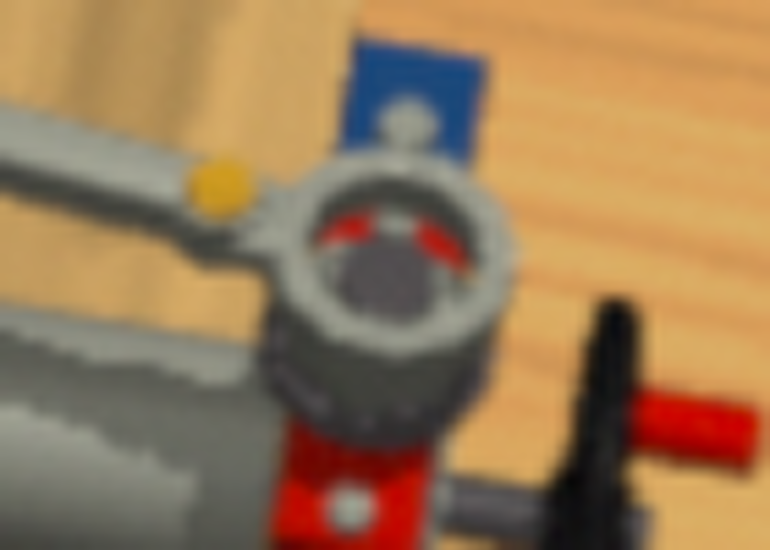

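```bash
python3 -m inch '0 0 -1.3 0;0 2 -1.3 0;0 4 -1.3 0;0 5 -1.3 0;0 5 -1.3 0' 
python3 look.py a6
python3 - <<'E'
import cv2
a=cv2.imread('pics/a6.png')[0:100,240:400]
cv2.imwrite('pics/a6y.png',cv2.resize(a,None,fx=5,fy=5,interpolation=cv2.INTER_CUBIC))
E
```

```text
clock: 12.3
tool_pos: [0.6181, 0.0432, 0.1824]
eef_rot: [0.706, -0.036, 0.035, -0.706]
contact_force: [-0.1, -0.1, -4.9]
opening: 0.288
t 12.65 pos [0.6183 0.0432 0.1828] F [ 0.6  0.6 -4.2] M [-0.22 -0.07  0.02] op 0.291
[[0.995, 0.0, 0.1], [-0.1, -0.0, 0.995], [0.0, -1.0, -0.0]]
mean [0.6183 0.0433 0.1827] yaw 84.24649360360841 ring [0.6304 0.1695 0.1721] tilt [ 0. -1.  0.] q7 -0.5898104458945295
```

View pics/a6z.png

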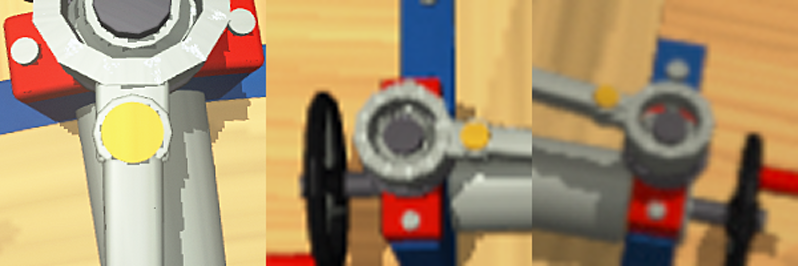

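View pics/a6y.png

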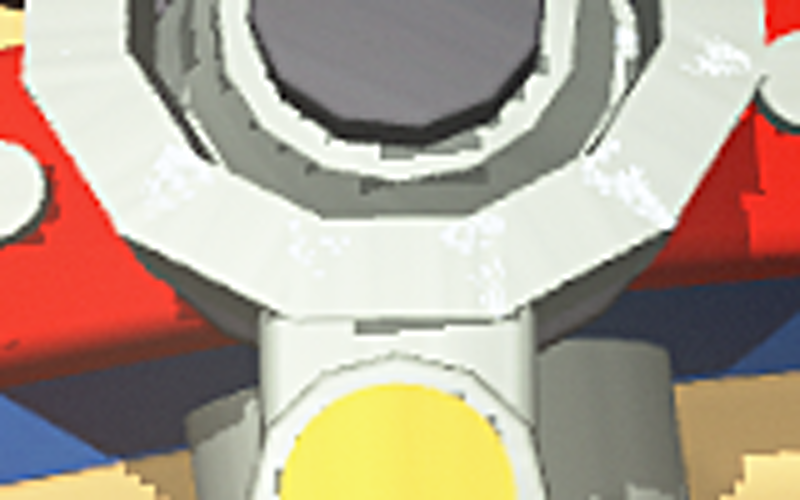

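Run:
```python
from h import *
S=snap('wrist','a7'); s,R=st(); p0=np.array([.6183,.0433,.1827])
P=lambda row,col,z:(R.T@(atz(S,(row,col),'wrist',z)-p0))*1e3
f=lambda x,y,z:np.round(P((y-2)/5,240+(x-2)/5,z),2)
print('stud bottom',f(398,126,.181)+[0,0,11.2],'L',f(249,15,.181),'R',f(543,15,.181))
print('collar bottom edge',f(400,180,.175)+[0,0,14],f(218,30,.175),f(578,30,.175))
print('ring inner',f(400,216,.1881)+[0,0,19.1],'outerL',f(27,70,.1881),'R',f(767,70,.1881))
T=snap('top','a7top'); print(proj(T,[.632,.172,.181],'top'))
a=cv2.imread('pics/a7top.png')[169:219,223:293]; a7=cv2.resize(a,None,fx=11,fy=11,interpolation=cv2.INTER_CUBIC);cv2.imwrite('pics/a7topz.png',a7)
for h in [0,.007]: print(proj(T,[.632,.172,.181+h],'top'))
```

```text
t 12.7 pos [0.6183 0.0433 0.1828] F [ 0.3 -0.6 -5.1] M [-0.2  -0.06  0.01] op 0.291
[[0.995, 0.0, 0.1], [-0.1, -0.0, 0.995], [0.0, -1.0, -0.0]]
stud bottom [ -0.61   1.7  127.93] L [-11.76   1.69 126.18] R [ 10.21   1.7  126.1 ]
collar bottom edge [ -0.49   7.7  127.88] [-14.7    7.69 127.06] [ 13.36   7.7  126.98]
ring inner [ -0.42  -5.4  126.95] outerL [-27.13  -5.41 120.28] R [ 25.77  -5.4  120.12]
(np.float64(194.0578221561472), np.float64(258.3325600080715))
(np.float64(194.0578221561472), np.float64(258.3325600080715))
(np.float64(193.07880610049884), np.float64(257.9736468399877))
```

View pics/a7topz.png

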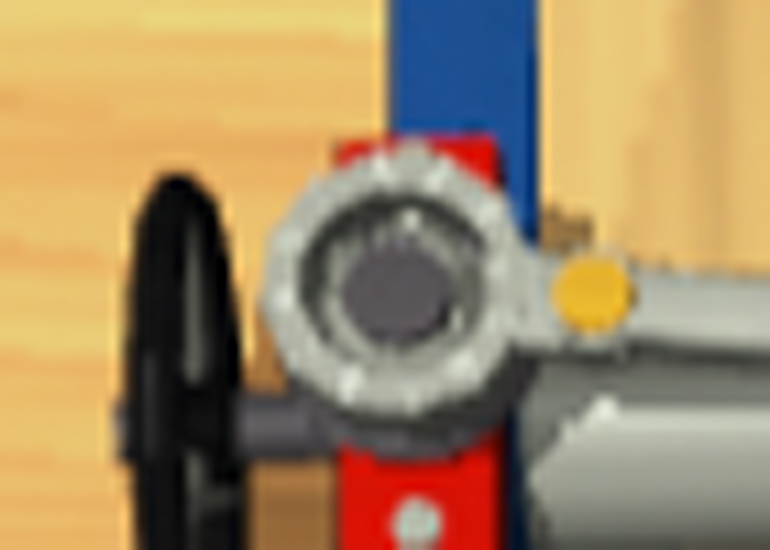

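```bash
python3 -m inch '0 1 0.3 0;0 2 0.3 0;0 3 0.3 0;0 4 0.3 0;0 5 0.3 0;0 5 0.3 0' ; python3 -m inch '0 0.7 0 0;0 1.4 0 0;0 2 0 0;0 2 0 0'; python3 -m inch '0 0.7 0 0;0 1.4 0 0;0 2 0 0;0 2 0 0'
```

```text
clock: 13.35
tool_pos: [0.6182, 0.0435, 0.1775]
eef_rot: [0.706, -0.036, 0.035, -0.706]
contact_force: [0.4, 0.7, -4.5]
opening: 0.292
clock: 13.75
tool_pos: [0.6182, 0.0435, 0.1756]
eef_rot: [0.706, -0.036, 0.035, -0.706]
contact_force: [-0.3, -0.4, -4.6]
opening: 0.291
clock: 14.15
tool_pos: [0.6182, 0.0435, 0.1736]
eef_rot: [0.706, -0.036, 0.035, -0.706]
contact_force: [0.9, 0.8, -4.7]
opening: 0.291
```

```bash
python3 -m inch '0 1 0 0;0 2 0 0;0 3 0 0;0 3 0 0' ; python3 -m inch '0 1 0 0;0 2 0 0;0 3 0 0;0 3 0 0'; python3 -m inch '0 0.5 0 0;0 1 0 0;0 1.5 0 0;0 1.5 0 0'; python3 look.py b1
```

```text
clock: 14.55
tool_pos: [0.6182, 0.0435, 0.1705]
eef_rot: [0.706, -0.036, 0.035, -0.706]
contact_force: [-0.2, -1.0, -3.8]
opening: 0.294
clock: 14.95
tool_pos: [0.6182, 0.0435, 0.1675]
eef_rot: [0.706, -0.036, 0.035, -0.706]
contact_force: [0.6, 0.6, -4.3]
opening: 0.289
clock: 15.35
tool_pos: [0.6183, 0.0435, 0.1661]
eef_rot: [0.706, -0.036, 0.035, -0.706]
contact_force: [1.1, -1.1, -4.1]
opening: 0.287
t 15.7 pos [0.6183 0.0435 0.1663] F [ 0.5  0.2 -4.7] M [-0.16 -0.05  0.03] op 0.287
[[0.995, 0.0, 0.1], [-0.1, -0.0, 0.995], [0.0, -1.0, -0.0]]
mean [0.6183 0.0435 0.1662] yaw 84.24336742171191 ring [0.6304 0.1698 0.1556] tilt [ 0. -1. -0.] q7 -0.6008720801041328
```

View pics/b1z.png

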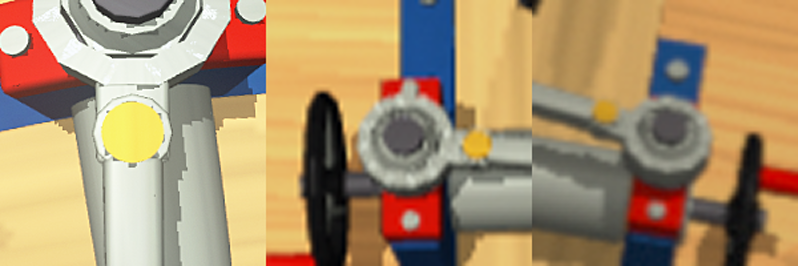

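```bash
python3 -m inch '0 0.4 0 0;0 0.8 0 0;0 0.8 0 0;0 0.8 0 0'; python3 -m inch '0 0.3 0 0;0 0.6 0 0;0 0.6 0 0;0 0.6 0 0'; python3 -m inch '0 0.3 0 0;0 0.6 0 0;0 0.6 0 0;0 0.6 0 0'
```

```text
clock: 16.1
tool_pos: [0.6183, 0.0435, 0.1654]
eef_rot: [0.706, -0.036, 0.036, -0.706]
contact_force: [-0.8, -0.1, -3.4]
opening: 0.288
clock: 16.5
tool_pos: [0.6184, 0.0435, 0.1649]
eef_rot: [0.706, -0.035, 0.036, -0.706]
contact_force: [0.0, -0.7, -4.2]
opening: 0.291
clock: 16.9
tool_pos: [0.6184, 0.0435, 0.1644]
eef_rot: [0.706, -0.035, 0.036, -0.706]
contact_force: [0.2, -0.5, -1.8]
opening: 0.286
```

```bash
python3 -m inch '-2.2 0 0 1;-4.4 0 0.1 2;-6.6 0 0.2 3;-8.9 0 0.3 4;-11.1 0 0.5 5'; python3 -m inch '-2.2 0 0 1;-4.4 0 0.1 2;-6.6 0 0.2 3'; python3 -c "
from h import *
st()"
```

```text
clock: 17.4
tool_pos: [0.6073, 0.0453, 0.1643]
eef_rot: [-0.704, 0.067, -0.067, 0.704]
contact_force: [0.2, -0.8, -2.4]
opening: 0.291
clock: 17.7
tool_pos: [0.6009, 0.047, 0.1643]
eef_rot: [-0.702, 0.085, -0.085, 0.702]
contact_force: [2.9, 0.2, -2.6]
opening: 0.293
t 17.7 pos [0.6009 0.047  0.1643] F [ 2.9  0.2 -2.6] M [ 0.04 -0.38 -0.02] op 0.293
[[0.971, 0.001, 0.239], [-0.239, 0.0, 0.971], [0.001, -1.0, 0.001]]
```

```bash
python3 -m inch '-2.2 0 0 1;-4.4 0 0.1 2;-6.6 0 0.2 3'; python3 -m inch '-2.2 0 0 1;-4.4 0 0.1 2;-6.6 0 0.2 3'; python3 -c "
from h import *
st()"
```

```text
clock: 18.0
tool_pos: [0.5952, 0.0485, 0.1645]
eef_rot: [-0.699, 0.103, -0.104, 0.7]
contact_force: [3.9, -0.6, -3.1]
opening: 0.29
clock: 18.3
tool_pos: [0.5886, 0.0506, 0.1644]
eef_rot: [-0.696, 0.121, -0.122, 0.697]
contact_force: [5.1, -0.1, -2.7]
opening: 0.291
t 18.3 pos [0.5886 0.0506 0.1644] F [ 5.1 -0.1 -2.7] M [ 0.   -1.06  0.16] op 0.291
[[0.941, 0.001, 0.339], [-0.339, 0.0, 0.941], [0.001, -1.0, 0.001]]
```

```bash
python3 -m inch '-2.2 0 0 1;-4.4 0 0.1 2'; python3 -m inch '-2.2 0 0 1;-4.4 0 0.1 2';python3 -m inch '-2.2 0 0 1;-4.4 0 0.1 2'; python3 look.py b2
```

```text
clock: 18.5
tool_pos: [0.5844, 0.0521, 0.1644]
eef_rot: [-0.694, 0.134, -0.134, 0.694]
contact_force: [5.3, 0.3, -2.4]
opening: 0.291
clock: 18.7
tool_pos: [0.5802, 0.0538, 0.1644]
eef_rot: [-0.692, 0.146, -0.146, 0.692]
contact_force: [4.0, -0.3, -2.8]
opening: 0.286
clock: 18.9
tool_pos: [0.5762, 0.0556, 0.1643]
eef_rot: [-0.689, 0.158, -0.158, 0.689]
contact_force: [3.7, 0.1, -1.8]
opening: 0.289
t 19.25 pos [0.576  0.0557 0.1642] F [ 3.9  0.1 -1.3] M [ 0.13 -0.96 -0.01] op 0.289
[[0.901, -0.0, 0.435], [-0.435, 0.0, 0.901], [-0.0, -1.0, 0.0]]
mean [0.5759 0.0557 0.1643] yaw 64.19709272395234 ring [0.6306 0.1701 0.1537] tilt [-0. -1. -0.] q7 -0.9168776358914196
```

View pics/b2z.png

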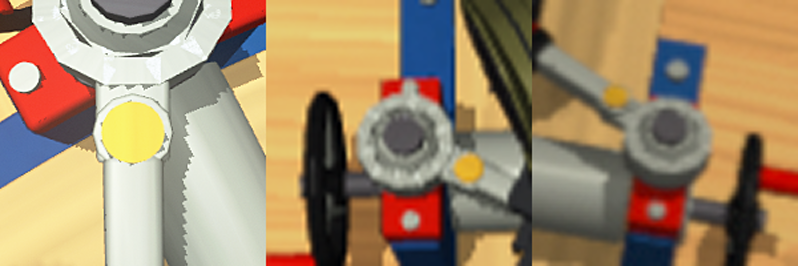

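```bash
for i in 1; do python3 -m inch '-2.2 0 0 1;-4.4 0 0.1 2' | grep -E 'pos|force'; python3 -m inch '-2.2 0 0 1;-4.4 0 0.1 2'| grep -E 'pos|force';python3 -m inch '-2.2 0 0 1;-4.4 0 0.1 2'| grep -E 'pos|force'; done; python3 -c "
from h import *
st()"
```

```text
tool_pos: [0.5722, 0.0575, 0.1642]
contact_force: [4.3, 0.0, -0.8]
tool_pos: [0.5683, 0.0596, 0.1643]
contact_force: [5.2, -1.2, -2.0]
tool_pos: [0.5645, 0.0618, 0.1643]
contact_force: [4.9, -1.2, -1.7]
t 19.85 pos [0.5645 0.0618 0.1643] F [ 4.9 -1.2 -1.7] M [-0.13 -1.15  0.13] op 0.292
[[0.849, 0.0, 0.528], [-0.528, -0.0, 0.849], [0.0, -1.0, -0.0]]
```

```bash
python3 -m inch '-2.2 0 0 1;-4.4 0 0.1 2' | grep -E 'pos|force'; python3 -m inch '-2.2 0 0 1;-4.4 0 0.1 2'| grep -E 'pos|force';python3 -m inch '-2.2 0 0 1;-4.4 0 0.1 2'| grep -E 'pos|force'; python3 -c "
from h import *
s,R=st(); print(R.T@s['contact_force'])"
```

```text
tool_pos: [0.5607, 0.0642, 0.1642]
contact_force: [4.8, -1.2, -1.5]
tool_pos: [0.557, 0.0667, 0.1642]
contact_force: [4.7, -2.1, -1.0]
tool_pos: [0.5538, 0.069, 0.1643]
contact_force: [6.1, -3.7, -1.6]
t 20.45 pos [0.5538 0.069  0.1643] F [ 6.1 -3.7 -1.6] M [-0.61 -1.31  0.38] op 0.287
[[0.79, 0.0, 0.613], [-0.613, -0.001, 0.79], [0.001, -1.0, -0.0]]
[7.09002481 1.59249552 0.83947557]
```

```bash
python3 -m inch '-2.2 0 0 1' | grep -E 'pos|force'; python3 -m inch '-2.2 0 0 1'| grep -E 'pos|force';python3 -m inch '-2.2 0 0 1'| grep -E 'pos|force'; python3 -c "
from h import *
s,R=st(); print(R.T@s['contact_force'])"
```

```text
tool_pos: [0.5525, 0.07, 0.1643]
contact_force: [5.9, -4.7, -2.2]
tool_pos: [0.5511, 0.0711, 0.1643]
contact_force: [7.3, -5.3, -2.4]
tool_pos: [0.5498, 0.0722, 0.1644]
contact_force: [7.6, -5.2, -3.5]
t 20.75 pos [0.5498 0.0722 0.1644] F [ 7.6 -5.2 -3.5] M [-0.99 -1.69  0.3 ] op 0.288
[[0.756, 0.002, 0.654], [-0.654, -0.002, 0.756], [0.003, -1.0, 0.0]]
[9.12928973 3.56164653 1.01314524]
```

```bash
python3 -m inch '-2.2 0 0 1' | grep -E 'pos|force'; python3 -m inch '-2.2 0 0 1'| grep -E 'pos|force';python3 -m inch '-2.2 0 0 1'| grep -E 'pos|force'; python3 -c "
from h import *
s,R=st(); print(R.T@s['contact_force'])"; python3 look.py b3
```

```text
tool_pos: [0.5485, 0.0733, 0.1644]
contact_force: [8.5, -6.0, -2.8]
tool_pos: [0.5472, 0.0745, 0.1645]
contact_force: [9.3, -6.4, -2.1]
tool_pos: [0.5459, 0.0757, 0.1645]
contact_force: [10.3, -5.6, -3.2]
t 21.05 pos [0.5459 0.0757 0.1645] F [10.3 -5.6 -3.2] M [-1.4  -2.01  0.1 ] op 0.291
[[0.719, 0.004, 0.695], [-0.695, -0.003, 0.719], [0.005, -1.0, 0.001]]
[11.29079676  3.30397029  3.06554527]
t 21.4 pos [0.546  0.0756 0.1645] F [ 9.1 -6.3 -4. ] M [-1.3  -1.99  0.15] op 0.286
[[0.72, 0.004, 0.694], [-0.694, -0.003, 0.72], [0.005, -1.0, 0.001]]
mean [0.546  0.0756 0.1645] yaw 46.03001697953525 ring [0.6336 0.1673 0.1541] tilt [ 0.005 -1.     0.001] q7 -1.1964510484888475
```

View pics/b3z.png

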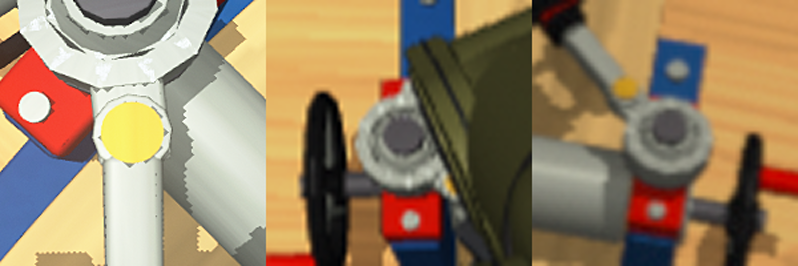

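Run:
```python
import cv2,numpy as np
o=[cv2.resize(cv2.imread(f'pics/{n}.png')[0:110,240:400],None,fx=2.5,fy=2.5,interpolation=cv2.INTER_CUBIC) for n in('b1','b3')]
cv2.imwrite('pics/cmp3.png',np.hstack(o))
```

```text
(no output)
```

View pics/cmp3.png

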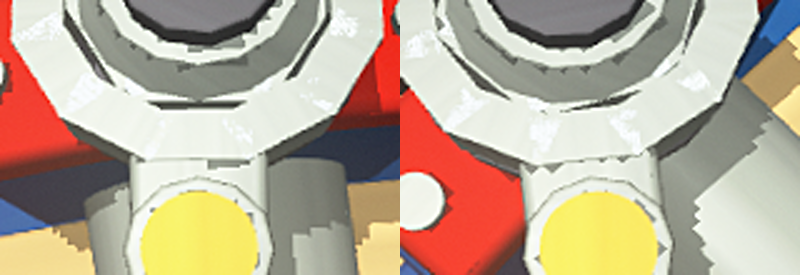

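```bash
python3 -m inch '-1.5 0 0 1;-3 0 0.1 2' | grep -E 'pos|force'; python3 -m inch '-1.5 0 0 1;-3 0 0.1 2' | grep -E 'pos|force'; python3 look.py b4;  python3 - <<'E'
import cv2,numpy as np
o=[cv2.resize(cv2.imread(f'pics/{n}.png')[0:110,240:400],None,fx=2.5,fy=2.5,interpolation=cv2.INTER_CUBIC) for n in('b1','b4')]
cv2.imwrite('pics/cmp4.png',np.hstack(o))
E
```

```text
tool_pos: [0.5438, 0.0777, 0.1645]
contact_force: [9.2, -6.8, -2.3]
tool_pos: [0.5418, 0.0799, 0.1645]
contact_force: [9.4, -7.2, -2.8]
t 22.15 pos [0.5417 0.0799 0.1645] F [ 9.5 -5.8 -2.4] M [-1.26 -1.91  0.17] op 0.291
[[0.67, 0.004, 0.742], [-0.742, -0.003, 0.67], [0.005, -1.0, 0.001]]
mean [0.5417 0.0799 0.1645] yaw 42.03797315020926 ring [0.6355 0.1653 0.154 ] tilt [ 0.005 -1.     0.001] q7 -1.2532025683524262
```

View pics/cmp4.png

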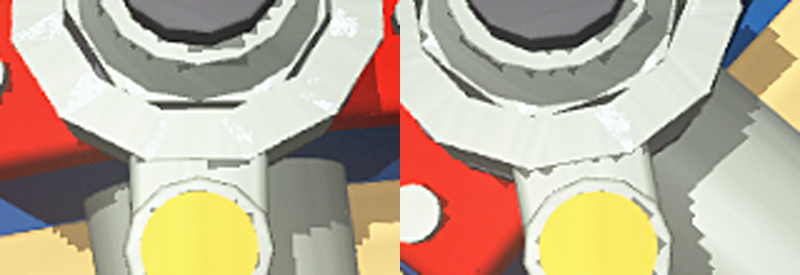

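```bash
python3 -m inch '4 0 0.2 -2;7.5 0 0.5 -4;11 0 0.8 -6;14.7 0 1.1 -8;18.5 0 1.7 -9.7;22 0 2.4 -11.4;22 0 2.4 -11.4'; python3 -c "
from h import *
s,R=st(); print(R.T@s['contact_force'])";python3 look.py c1
```

```text
clock: 22.85
tool_pos: [0.5555, 0.0678, 0.164]
eef_rot: [0.672, -0.221, 0.22, -0.672]
contact_force: [3.1, -1.6, -1.9]
opening: 0.287
t 22.85 pos [0.5555 0.0678 0.164 ] F [ 3.1 -1.6 -1.9] M [-0.17 -0.69 -0.11] op 0.287
[[0.805, -0.001, 0.593], [-0.593, 0.0, 0.805], [-0.001, -1.0, -0.001]]
[3.38341346 1.92210637 0.55668264]
t 23.2 pos [0.5556 0.0677 0.1641] F [ 1.5 -1.  -1.2] M [-0.14 -0.38 -0.11] op 0.291
[[0.805, -0.001, 0.593], [-0.593, -0.0, 0.805], [-0.001, -1.0, -0.001]]
mean [0.5556 0.0677 0.164 ] yaw 53.60896291318842 ring [0.6303 0.1702 0.1533] tilt [-0.001 -1.    -0.001] q7 -1.0825688586542368
```

View pics/c1z.png

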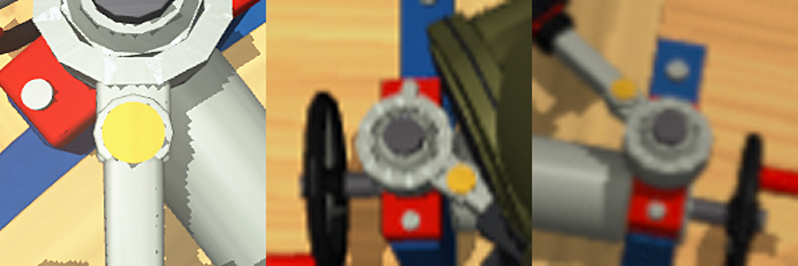

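```bash
python3 -m inch '3.3 0 0.1 -1.5;6.6 0 0.2 -3;6.6 0 0.2 -3'; python3 -m inch '0 -1 0 0;0 -2 0 0;0 -4 0 0;0 -6 0 0'; python3 -m inch '0 -4 0 0;0 -8 0 0;0 -12 0 0;0 -16 0 0;0 -16 0 0'
```

```text
clock: 23.5
tool_pos: [0.5612, 0.0639, 0.164]
eef_rot: [0.678, -0.203, 0.202, -0.677]
contact_force: [-0.7, -0.7, -0.1]
opening: 0.287
clock: 23.9
tool_pos: [0.561, 0.0641, 0.17]
eef_rot: [0.678, -0.203, 0.202, -0.677]
contact_force: [0.4, -0.1, -4.5]
opening: 0.29
clock: 24.4
tool_pos: [0.5619, 0.0642, 0.1869]
eef_rot: [-0.677, 0.203, -0.203, 0.678]
contact_force: [0.6, -0.0, -4.8]
opening: 0.289
```

```bash
python3 -m inch '0 -20 0 0;0 -45 0 0;0 -70 0 0;0 -90 0 0;0 -95 0 0;0 -95 0 0'; python3 -m inch '6 0 -15 2;20 0 -45 6;37 0 -82 10.5;54 0 -120 15;71 0 -158 20;88 0 -196 25;105 0 -234 30;122 0 -270 35;138 0 -305 39;150 0 -332 42.5';  python3 look.py c2
python3 - <<'E'
from h import *
s,R=st(); 
d=np.array([.4971,-.3395,.28])-s['tool_pos']; print(R.T@d*1e3, np.degrees(np.arctan2(R[1,2],R[0,2])))
E
```

```text
clock: 25.0
tool_pos: [0.5616, 0.0641, 0.2815]
eef_rot: [-0.677, 0.203, -0.203, 0.677]
contact_force: [0.0, -0.6, -5.1]
opening: 0.288
clock: 26.0
tool_pos: [0.5012, -0.2998, 0.2796]
eef_rot: [0.557, -0.438, 0.436, -0.555]
contact_force: [0.5, 0.4, -3.8]
opening: 0.289
t 26.35 pos [ 0.5042 -0.2942  0.2806] F [-0.   0.4 -4.2] M [ 0.01  0.14 -0.03] op 0.289
[[0.246, -0.001, 0.969], [-0.969, 0.002, 0.246], [-0.002, -1.0, -0.001]]
mean [ 0.5012 -0.3003  0.2797] yaw 13.663682577452876 ring [ 0.6242 -0.2697  0.2685] tilt [ 0.001 -1.    -0.004] q7 -0.9323646498139361
t 26.35 pos [ 0.5042 -0.2942  0.2806] F [-0.   0.4 -4.2] M [ 0.01  0.14 -0.03] op 0.289
[[0.246, -0.001, 0.969], [-0.969, 0.002, 0.246], [-0.002, -1.0, -0.001]]
[ 42.13800793   0.50330664 -17.99549492] 14.25174994253363
```

View pics/c2t.png

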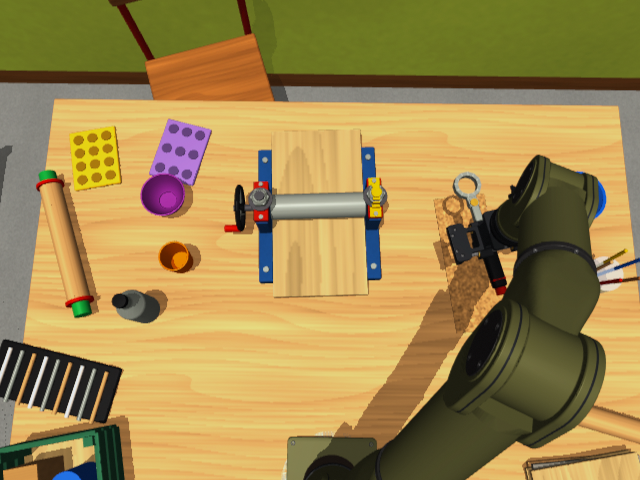

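```bash
python3 -m inch '15 0 -6 2;30 10 -12 4;42 40 -18 5;42 80 -18 5;42 120 -18 5;42 155 -18 5;42 185 -18 5;42 210 -18 5;42 225 -18 5;42 230 -18 5'; python3 look.py c3
```

```text
clock: 27.35
tool_pos: [0.4959, -0.3415, 0.0492]
eef_rot: [0.538, -0.46, 0.458, -0.537]
contact_force: [-0.4, 0.0, -4.9]
opening: 0.286
t 27.7 pos [ 0.4979 -0.3414  0.0525] F [ 0.4  1.  -4.9] M [-0.01  0.16  0.  ] op 0.288
[[0.159, 0.002, 0.987], [-0.987, -0.001, 0.159], [0.002, -1.0, 0.002]]
mean [ 0.4974 -0.3416  0.0514] yaw 9.103024410542737 ring [ 0.6225 -0.3209  0.0409] tilt [ 0.001 -1.     0.001] q7 -0.9627117508463541
```

View pics/c3.png

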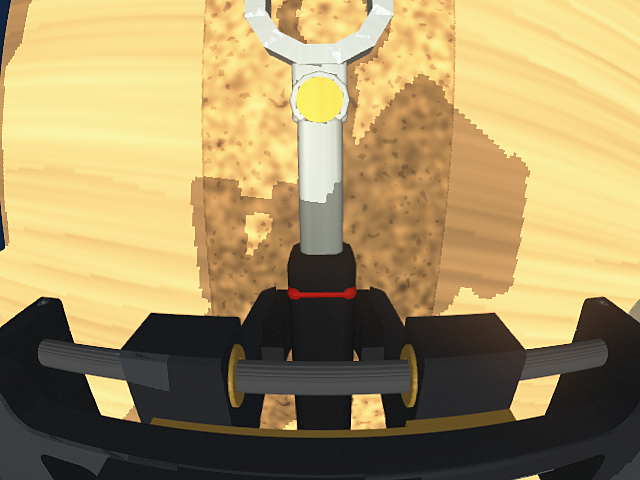

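Straight wrench, back over the mat. Lowering it until it touches (expected TCP z about 0.0145).

```bash
python3 -m inch '0 10 0 0;0 20 0 0;0 28 0 0;0 32 0 0;0 34 0 0;0 34.5 0 0;0 34.5 0 0'; python3 -m inch '0 0.5 0 0;0 1 0 0;0 1 0 0;0 1 0 0'
```

```text
clock: 28.4
tool_pos: [0.4973, -0.341, 0.0168]
eef_rot: [-0.538, 0.458, -0.459, 0.538]
contact_force: [0.0, 0.0, -4.8]
opening: 0.289
clock: 28.8
tool_pos: [0.4972, -0.3409, 0.0158]
eef_rot: [-0.538, 0.458, -0.459, 0.538]
contact_force: [-0.4, -0.4, -4.4]
opening: 0.287
```

```bash
python3 -m inch '0 0.4 0 0;0 0.8 0 0;0 0.8 0 0;0 0.8 0 0'; python3 -m inch '0 0.3 0 0;0 0.6 0 0;0 0.6 0 0;0 0.6 0 0'
```

```text
clock: 29.2
tool_pos: [0.4971, -0.3409, 0.015]
eef_rot: [0.538, -0.459, 0.459, -0.538]
contact_force: [0.1, -0.1, -4.7]
opening: 0.29
clock: 29.6
tool_pos: [0.4971, -0.3409, 0.0147]
eef_rot: [0.538, -0.458, 0.459, -0.538]
contact_force: [-1.5, 0.5, 1.8]
opening: 0.285
```

Contact made (Fz went from -4.7 to +1.8). Opening the gripper and rising.

```bash
python3 -m inch '0 0 0 0;0 0 0 0;0 0 0 0;0 0 0 0;0 0 0 0;0 0 0 0;0 0 0 0;0 0 0 0' 1; python3 -m inch '0 -5 0 0;0 -20 0 0;0 -50 0 0;0 -90 0 0;0 -130 0 0;0 -165 0 0;0 -190 0 0;0 -200 0 0;0 -200 0 0;0 -200 0 0'
python3 - <<'E'
from h import *
st()
for c in('wrist','top'): 
    S=snap(c,'d1'+c)
a=cv2.imread('pics/d1wrist.png');b=cv2.imread('pics/d1top.png')[140:340,100:520]
b=cv2.resize(b,(640,305)); cv2.imwrite('pics/d1.png',cv2.resize(np.vstack([a[:290],b]),(640,595)))
p=atz(S,(0,0),'top',0)
E
```

```text
clock: 30.4
tool_pos: [0.4971, -0.3409, 0.0143]
eef_rot: [0.538, -0.459, 0.459, -0.538]
contact_force: [0.5, -0.2, 0.8]
opening: 0.986
clock: 31.4
tool_pos: [0.4964, -0.3404, 0.2135]
eef_rot: [0.538, -0.459, 0.458, -0.538]
contact_force: [0.1, 0.2, -0.2]
opening: 0.999
t 31.4 pos [ 0.4964 -0.3404  0.2135] F [ 0.1  0.2 -0.2] M [ 0.01 -0.05 -0.02] op 0.999
[[0.159, -0.001, 0.987], [-0.987, 0.001, 0.159], [-0.001, -1.0, -0.001]]
```

View pics/d1.png

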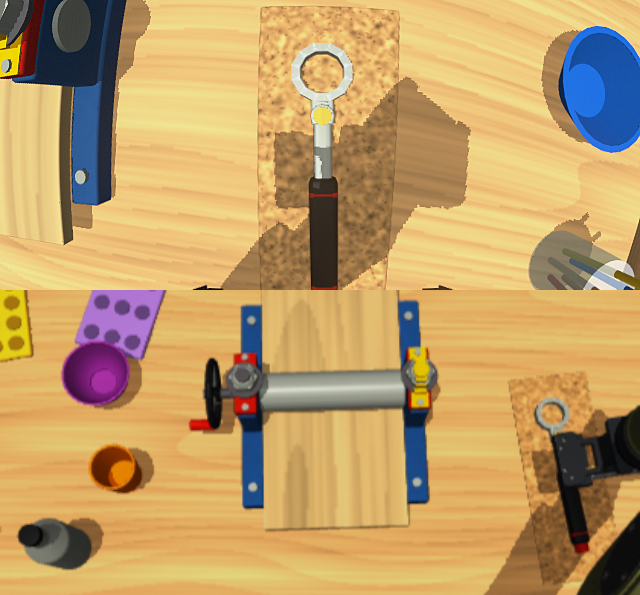

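```bash
python3 -c "
from plant import r
print(r.finish_job())"
```

```text
the job is handed in; nothing more can be done
None
```

The unpainted nut on the +y frame is tightened, and the click wrench is back flat on the mat. I handed in at about 31 s of the 67 s allowed; no verdict was reported.

- **Fit:** The ring slid down over the nut with no contact force on the way. It came to rest on the washer with about 3 N.
- **Pull:** I turned the handle clockwise at about 5 N. After roughly 23° of nut travel the nut came up solid. The force then levelled off at about 11.5 N, which is about 1.5 N m at the nut, and the handle kinked. I stopped at a kink of about 8 to 10°; the image gave about 8° and the arm's position about 10°. The stop is at 18°.
- **Return:** I eased back until the wrench was straight and nearly force-free before lifting it off. It went down on the mat with about 6 N, and I then opened the gripper and moved clear.
- **Last checks:** The pictures show the wrench straight and fully on the mat. The bottle, bowl, cup and painted nut show no visible change. The force reading is zero with the gripper clear.
- **Disagreement:** My first camera fix of the nut was about 2 mm off along y from where the ring actually seated. I corrected this from closer views before lowering.
- **Not checked:** I did not re-measure the nut's final angle. That it is tight rests on the force levelling off and the kink seen in the image.

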